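Fit the stiffest push switch

ROBOT

A 7-joint arm with a two-finger parallel gripper is mounted at the origin on the work surface. World frame = base frame: x ahead of the robot, y to its left, z up, the work surface at z = 0. Lengths are in m, angles in rad, forces in N, time in s.
With the tool pointing down it reaches from about 0.4 to 0.9 m from the base axis. Payload 5.5 kg.
Tool frame: the origin (TCP) lies between the finger pads; the fingertips stand 22 mm ahead of it and the grasp point (between the pads) lies 3 mm ahead of it; z points along the fingers, y is the line along which they close (so a half turn about z gives the same grasp; the last joint's range is limited). The gripper opens to 85 mm and grips with 20 to 120 N. Pads are 22 mm wide; open, the fingers measure 114 mm over their backs; the gripper's body (76 mm by 85 mm) begins 54 mm behind the grasp point. The pads swing forward as they close: fully open they stand 13 mm farther back than shut.
Start: joints at [1.38, 0.501, -0.427, 1.55, 0.221, 1.138, -0.21], TCP at [0.285, -0.584, 0.253] pointing down, gripper open.
Joint ranges: [-2.88, 2.88], [-0.31, 2.03], [-1.54, 1.56], [0.2, 2.42], [-1.41, 4.55], [0.19, 2.02], [-2.57, 2.57]. Speed limits (rad/s): [2.57, 2.57, 3.14, 3.14, 3.14, 3.14, 3.14].

INTERFACE

Orientations are given as [roll, pitch, yaw] about the fixed x, y, z axes, in that order (R = Rz(yaw) Ry(pitch) Rx(roll)).
In Python, from plant import env, imaging gives the robot as it stands.
- The arm moves only by the tool servo_tool, never from a script. Its argument "plan" is a list of rows, each an object of numbers: "dx", "dy", "dz": the shift along the world's x, y, z in cm; "twist": the turn about the world's z in rad; "claw": the opening, from 0 (shut) to 1 (fully open). In form: [{"dx": .., "dy": .., "dz": .., "twist": .., "claw": ..}, ...]. A call has 1 to 10 rows; each row shifts and turns the commanded pose from where the row before left it; what a row does not reach is not made up. A row lasts 1/8 s, in which the tool goes at most 62.5 mm and 10.7 degrees, less where a joint would pass 70% of its speed; a pose out of reach is approached as far as the arm can. A call is refused whole if a number of a shift passes 6.25 or a number of a turn 0.188, either way. A call with a gripper value outside its range is refused whole. The fingers move at their own pace and stop on an object; "newtons" is the grip in N (left out, the last holds). Time passes only in rows, so rows that do not move let the fingers close. It gives the time, the measured TCP pose, the force, the opening and the grip force at its end, in the units of the state.
- env.sense(): the state, without advancing time (a new reading comes with each control period).
- imaging.snapshot(name): name is "scene" or "side" or "wrist"; returns a dict with "img" (400x640x3 uint8, red, green, blue), "range_z" (400x640 float32, m along the optical axis (not along the pixel's ray), 0 where there is no reading), "fx", "fy", "cx", "cy" (pixels), "R" (3x3) and "t" (3): a world point X has camera coordinates R X + t. Camera axes: x right, y down, z forward; pixel columns grow to the right and rows downward; lengths in m; the calibration is good to about 2 mm. A picture is of the moment at which its call begins.
- env.finish_job(): hands the job in; it is judged then, once.
The state is a dict: "time": time; "joint_pos": joint angles; "qd": joint speeds; "joint_torque": joint torques, N m; "tool_pos": TCP position; "ee_rot": TCP orientation; "force": force on the tool from outside, world axes, zero at the start; "ft_torque": the same for the moment, N m; "gripper_width": opening from 0.0 (shut) to 1.0 (fully open); "grip_force": force on a finger pad.
Only numpy, scipy, OpenCV 4.12 (cv2) and the standard library are available. Lean on these libraries where they do the work, as an engineer would, in place of code of your own. Each camera call takes 0.05 s, during which the arm holds its last target. There are 200 camera calls.

TASK

Three look-alike push switches stand on the bench: press their caps, gently and just far enough to click, to feel which one has the stiffest click. Put that one upright and fully home in the empty round seat of the grey control box, then press its cap there until it clicks once more and let go. Leave the other two switches standing where they are and do not shove the collet nut about.

Things in the scene. Friction and masses are not known exactly. Their poses are not given: they have to be found in the camera images.
- switch_a_mid (a point): housing centre of push switch a: a loose black upright cylinder, 40 mm wide, 44 mm high, aluminium band near its top, about 130 g; this point is on its axis, 22 mm above its foot; z up along the axis. The three switches look alike; only their click forces differ (about 3, 5.5 and 9 N) and the letter does not tell which is which
- key_a: sprung grey cap of switch a, round, 28 mm wide; this origin is on the axis 18 mm below the cap's flat top. At rest the top stands 13 mm above the housing, 57 mm above the foot. It moves straight down and springs back. Over 20 N on it damages it
- key_a_top (a point): centre of the top of cap a. Travel 7.5 mm to a hard stop. The force climbs from an eighth of the click force to the click force at about 2.3 mm down, falls to about half of it at 5 mm (the click: past 4 mm it has clicked) and rises again to about 1.4 times it just before the stop
- switch_b_mid (a point): housing centre of push switch b: a loose black upright cylinder, 40 mm wide, 44 mm high, aluminium band near its top, about 130 g; this point is on its axis, 22 mm above its foot; z up along the axis. The three switches look alike; only their click forces differ (about 3, 5.5 and 9 N) and the letter does not tell which is which
- key_b: sprung grey cap of switch b, round, 28 mm wide; this origin is on the axis 18 mm below the cap's flat top. At rest the top stands 13 mm above the housing, 57 mm above the foot. It moves straight down and springs back. Over 20 N on it damages it
- key_b_top (a point): centre of the top of cap b. Travel 7.5 mm to a hard stop. The force climbs from an eighth of the click force to the click force at about 2.3 mm down, falls to about half of it at 5 mm (the click: past 4 mm it has clicked) and rises again to about 1.4 times it just before the stop
- switch_c_mid (a point): housing centre of push switch c: a loose black upright cylinder, 40 mm wide, 44 mm high, aluminium band near its top, about 130 g; this point is on its axis, 22 mm above its foot; z up along the axis. The three switches look alike; only their click forces differ (about 3, 5.5 and 9 N) and the letter does not tell which is which
- key_c: sprung grey cap of switch c, round, 28 mm wide; this origin is on the axis 18 mm below the cap's flat top. At rest the top stands 13 mm above the housing, 57 mm above the foot. It moves straight down and springs back. Over 20 N on it damages it
- key_c_top (a point): centre of the top of cap c. Travel 7.5 mm to a hard stop. The force climbs from an eighth of the click force to the click force at about 2.3 mm down, falls to about half of it at 5 mm (the click: past 4 mm it has clicked) and rises again to about 1.4 times it just before the stop
- seat (a point): centre of the floor of the empty round seat in the top of the fixed grey control box (130 x 200 x 50 mm): a blind hole 44 mm wide, 14 mm deep, rim chamfered 2 mm, floor 36 mm above the bench. z up; y along the box's long side; box middle 45 mm towards -y. A red mushroom button, 38 mm wide, stands 32 mm high on the box 108 mm from the seat towards -y; the rest is under 10 mm high
- contact (a joint): small brass contact, 12 mm wide, in the middle of the seat floor, standing 6 mm up; its travel down, 0 to 0.006 m, sprung with under 0.5 N. The right (stiffest) switch has a stud under its hollow foot that pushes it about 5 mm down when home; the other two never reach it
- collet_nut: dark steel collet nut, a ring 32 mm wide and 20 mm high, loose bystander among the switches; origin at the centre of its underside

How it is judged:
On the way, in this order (a step that is already met when the one before it is completed fails the run):
1. a switch's cap is pressed past its click (about 4 mm down) while the switch stands upright on the bench (((z of key_a in the frame of switch_a_mid below 0.0131 m and height (world z) of switch_a_mid below 0.026 m and angle between switch_a_mid's own z axis and vertical below 0.1 rad) or (z of key_b in the frame of switch_b_mid below 0.0131 m and height (world z) of switch_b_mid below 0.026 m and angle between switch_b_mid's own z axis and vertical below 0.1 rad) or (z of key_c in the frame of switch_c_mid below 0.0131 m and height (world z) of switch_c_mid below 0.026 m and angle between switch_c_mid's own z axis and vertical below 0.1 rad))), for 0.05 s.
2. a switch is fully home in the seat, it is the stiffest one (it pushes the seat's contact down), and its cap is pressed past its click there (value of joint contact above 0.003 m and ((z of key_a in the frame of switch_a_mid below 0.0131 m and (horizontal distance between switch_a_mid and seat below 0.003 m and z of switch_a_mid in the frame of seat between 0.0195 and 0.0245 m and angle between switch_a_mid's own z axis and vertical below 0.08 rad)) or (z of key_b in the frame of switch_b_mid below 0.0131 m and (horizontal distance between switch_b_mid and seat below 0.003 m and z of switch_b_mid in the frame of seat between 0.0195 and 0.0245 m and angle between switch_b_mid's own z axis and vertical below 0.08 rad)) or (z of key_c in the frame of switch_c_mid below 0.0131 m and (horizontal distance between switch_c_mid and seat below 0.003 m and z of switch_c_mid in the frame of seat between 0.0195 and 0.0245 m and angle between switch_c_mid's own z axis and vertical below 0.08 rad)))), for 0.05 s.
At the end, for the whole second after the job is handed in: The stiffest switch stands upright (within 0.08 rad) fully home in the seat (within 3 mm of its axis, foot within 2.5 mm of the floor, contact pushed down over 3 mm) with its cap sprung back up (less than 1.5 mm down); the other two stand upright within 40 mm of where they were (value of joint contact above 0.003 m and (((horizontal distance between switch_a_mid and seat below 0.003 m and z of switch_a_mid in the frame of seat between 0.0195 and 0.0245 m and angle between switch_a_mid's own z axis and vertical below 0.08 rad) and z of key_a in the frame of switch_a_mid above 0.0155 m and (distance of switch_b_mid from where it was at the start of the episode below 0.04 m and angle between switch_b_mid's own z axis and vertical below 0.1 rad) and (distance of switch_c_mid from where it was at the start of the episode below 0.04 m and angle between switch_c_mid's own z axis and vertical below 0.1 rad)) or ((horizontal distance between switch_b_mid and seat below 0.003 m and z of switch_b_mid in the frame of seat between 0.0195 and 0.0245 m and angle between switch_b_mid's own z axis and vertical below 0.08 rad) and z of key_b in the frame of switch_b_mid above 0.0155 m and (distance of switch_a_mid from where it was at the start of the episode below 0.04 m and angle between switch_a_mid's own z axis and vertical below 0.1 rad) and (distance of switch_c_mid from where it was at the start of the episode below 0.04 m and angle between switch_c_mid's own z axis and vertical below 0.1 rad)) or ((horizontal distance between switch_c_mid and seat below 0.003 m and z of switch_c_mid in the frame of seat between 0.0195 and 0.0245 m and angle between switch_c_mid's own z axis and vertical below 0.08 rad) and z of key_c in the frame of switch_c_mid above 0.0155 m and (distance of switch_a_mid from where it was at the start of the episode below 0.04 m and angle between switch_a_mid's own z axis and vertical below 0.1 rad) and (distance of switch_b_mid from where it was at the start of the episode below 0.04 m and angle between switch_b_mid's own z axis and vertical below 0.1 rad)))); the robot touches nothing.
It fails at once if a cap is pressed harder than 20 N (contact force between any of key_a, key_b, key_c and anything else above 20 N).
It fails at once if more than one switch is moved over 40 mm from its place or tipped: only the stiffest may be carried off (not (((distance of switch_b_mid from where it was at the start of the episode below 0.04 m and angle between switch_b_mid's own z axis and vertical below 0.1 rad) and (distance of switch_c_mid from where it was at the start of the episode below 0.04 m and angle between switch_c_mid's own z axis and vertical below 0.1 rad)) or ((distance of switch_a_mid from where it was at the start of the episode below 0.04 m and angle between switch_a_mid's own z axis and vertical below 0.1 rad) and (distance of switch_c_mid from where it was at the start of the episode below 0.04 m and angle between switch_c_mid's own z axis and vertical below 0.1 rad)) or ((distance of switch_a_mid from where it was at the start of the episode below 0.04 m and angle between switch_a_mid's own z axis and vertical below 0.1 rad) and (distance of switch_b_mid from where it was at the start of the episode below 0.04 m and angle between switch_b_mid's own z axis and vertical below 0.1 rad)))).
It fails at once if the collet nut is shoved more than 40 mm (distance of collet_nut from where it was at the start of the episode above 0.04 m).
It also fails if it takes over 72 s, if anything falls off the work surface, if the arm or the gripper's body presses on something with over 40 N, if the wrist force passes 120 N, or if a joint passes its speed limit or range.

## Working session

There is one attempt and no reset: what is moved stays moved. The work goes in short steps, Python scripts to look and compute and a tool call to move; the robot and the scene stay as the last step left them, time stands still between calls to the robot, and variables do not carry over. Pictures are saved under pics/ and viewed, at most 10 in all, crops included, and the job is handed in when it is done.

Besides the shell and the picture viewer there is one more tool, called after "Request:" by a JSON object that holds its "fn" and its "kwargs", one argument or row to a line. servo_tool: Moves the arm, as the interface text tells. Its arguments: {"type":"object","properties":{"plan":{"type":"array"},"newtons":{"type":"number"}},"required":["plan"]}

```bash
ls; mkdir -p pics; python3 - <<'E'
from plant import env, imaging
import cv2,numpy as np
s=env.sense(); print({k:np.round(v,3).tolist() for k,v in s.items()})
a=[]
for n in ("scene","side"):
    d=imaging.snapshot(n); np.savez(f"{n}0.npz",**d); cv2.imwrite(f"pics/{n}0.png",d["img"][:,:,::-1])
    print(n,d["fx"],d["cx"],d["cy"],(-d["R"].T@d["t"]).round(3),d["R"][2].round(2))
E
```

```text
pics
{'time': 0.0, 'joint_pos': [1.38, 0.502, -0.427, 1.551, 0.221, 1.138, -0.21], 'qd': [0.001, 0.0, 0.001, -0.0, -0.001, 0.001, -0.001], 'joint_torque': [-0.0, -56.951, -5.816, -28.094, 0.011, 0.012, -0.0], 'tool_pos': [0.285, -0.584, 0.252], 'ee_rot': [-3.14, -0.0, 0.454], 'force': [0.139, -0.738, -0.117], 'ft_torque': [-0.056, 0.002, -0.011], 'grip_force': 0.0, 'gripper_width': 0.997}
scene 436.6587544662492 323.51339487901373 197.76453039021666 [1.239 0.33  0.638] [-0.72 -0.33 -0.61]
side 506.31265059258567 327.39395223025525 195.5179363564128 [ 0.126 -0.386  0.695] [ 0.5   0.48 -0.72]
```

View pics/scene0.png

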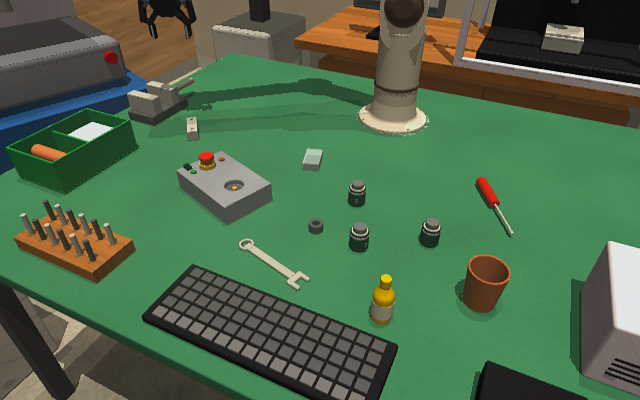

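View pics/side0.png

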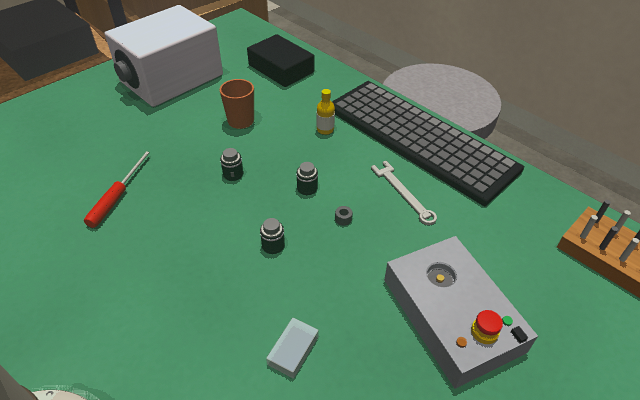

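The scene view shows the caps near (357,184), (359,229) and (430,223), the nut at (316,226) and the seat at (234,186). In the side view the caps are at (231,156), (307,170) and (272,226), the nut is at (344,214) and the seat at (440,275). Next I'll cast rays to the known heights.

```bash
cat > h.py <<'E'
import numpy as np, cv2
def world(d):
    v,u=np.mgrid[:400,:640]; z=d["range_z"]
    c=np.stack([(u-d["cx"])/d["fx"]*z,(v-d["cy"])/d["fy"]*z,z],-1)
    W=(c-d["t"])@d["R"]; W[z<=0]=np.nan; return W
def cast(d,uv,h):
    o=-d["R"].T@d["t"]; r=d["R"].T@np.array([(uv[0]-d["cx"])/d["fx"],(uv[1]-d["cy"])/d["fy"],1.]); return o+r*(h-o[2])/r[2]
def tops(d,m,h,amin=15):
    n,l,st,c=cv2.connectedComponentsWithStats(m.astype(np.uint8))
    return [(c[i].round(1),int(st[i,4]),cast(d,c[i],h).round(4)) for i in range(1,n) if st[i,4]>amin]
E
python3 - <<'E'
from h import *
for n,sw,nut,seat in (("scene",[(357,184),(359,229),(430,223)],(316,226),(234,186)),("side",[(231,156),(307,170),(272,226)],(344,214),(440,275))):
    d=dict(np.load(n+"0.npz")); W=world(d); z=W[...,2]
    def win(p,r=22):
        m=np.zeros((400,640),bool); m[p[1]-r:p[1]+r,p[0]-r:p[0]+r]=1; return m
    print(n)
    for p in sw:
        print(' cap',tops(d,win(p)&(abs(z-.057)<.004),.057))
    print(' nut',tops(d,win(nut)&(abs(z-.02)<.005),.02))
    # box top: rim plane z=.05; hole = inside pixels below .046
    box=win(seat,70)&(abs(z-.05)<.004)
    cs,_=cv2.findContours((win(seat,26)&~(abs(z-.05)<.004)).astype(np.uint8),0,1)
    hsv=cv2.cvtColor(d["img"],cv2.COLOR_RGB2HSV)
    br=win(seat,14)&(hsv[...,1]>110)&(hsv[...,0]>10)&(hsv[...,0]<35)
    print(' brass',tops(d,br,.042,4))
    for c in cs:
        if cv2.contourArea(c)>100:
            P=np.array([cast(d,q[0],.05)[:2] for q in c],np.float32); (x,y),r=cv2.minEnclosingCircle(P); print(' hole',x,y,r,cv2.contourArea(c))
    m=win(seat,120)&(abs(z-.05)<.004); k=np.argwhere(m)
    P=W[m][:,:2].astype(np.float32); print(' box',cv2.minAreaRect(P))
    red=(hsv[...,1]>150)&((hsv[...,0]<6)|(hsv[...,0]>174))&win(seat,90)&(z>.06)
    print(' red',W[red].mean(0),red.sum(), 'zmax',np.nanmax(W[red][:,2]))
E
```

```text
scene
 cap [(array([357.4, 182.9]), 78, array([0.4624, 0.0611, 0.057 ]))]
 cap [(array([359.8, 226. ]), 104, array([0.6003, 0.1207, 0.057 ]))]
 cap [(array([432.4, 221.7]), 102, array([0.5222, 0.25  , 0.057 ]))]
 nut [(array([315.5, 222.9]), 105, array([0.5921, 0.0172, 0.02  ]))]
 brass [(array([234. , 187.5]), 20, array([ 0.5853, -0.1952,  0.042 ]))]
 hole 0.6371095180511475 -0.15711350739002228 0.0649808794260025 532.5
 hole 0.5843271613121033 -0.19632071256637573 0.02246188372373581 133.0
 hole 0.5081798434257507 -0.20686881244182587 0.043298859149217606 161.0
 box ((0.42951613664627075, -0.45474672317504883), (1.1689270734786987, 0.35755789279937744), 65.0750503540039)
 red [ 0.55066178 -0.29537622  0.08010514] 105 zmax 0.0836930278332847
side
 cap [(array([229.6, 153. ]), 133, array([0.5158, 0.2463, 0.057 ]))]
 cap [(array([306.8, 167. ]), 134, array([0.5942, 0.117 , 0.057 ]))]
 cap [(array([271. , 224.4]), 188, array([0.4556, 0.0569, 0.057 ]))]
 nut [(array([343.4, 212.8]), 177, array([0.5857, 0.0131, 0.02  ]))]
 brass [(array([439.7, 277.7]), 48, array([ 0.58  , -0.1983,  0.042 ]))]
 hole 0.5798661112785339 -0.19864127039909363 0.02169201709330082 448.5
 box ((0.5660962462425232, -0.2400466799736023), (0.20191963016986847, 0.13238844275474548), 69.83037567138672)
 red [ 0.54105349 -0.30018172  0.0815781 ] 508 zmax 0.0860697173383635
```

Request:
{"fn": "servo_tool", "kwargs": {
  "plan": [
    {"dx": 2.9,"dy": 4.5},
    {"dx": 2.9,"dy": 4.5},
    {"dx": 2.9,"dy": 4.5},
    {"dx": 2.9,"dy": 4.5},
    {"dx": 2.9,"dy": 4.5},
    {"dx": 2.9,"dy": 4.5},
    {"dx": 2.9,"dy": 4.5},
    {"dx": 2.9,"dy": 4.5},
    {},
    {}
  ]
}}

```text
schema error: expected keys dx, dy, dz, twist, claw
```

```bash
python3 - <<'E'
from plant import env, imaging
import cv2,numpy as np
d=imaging.snapshot("wrist"); np.savez("wrist0.npz",**d); cv2.imwrite("pics/wrist0.png",d["img"][:,:,::-1])
print(env.sense()["tool_pos"],d["fx"],(-d["R"].T@d["t"]).round(3),d["R"].round(2).tolist())
E
```

```text
[ 0.28470605 -0.58378245  0.2524876 ] 291.18574043260963 [ 0.351 -0.55   0.372] [[0.44, -0.9, -0.0], [-0.86, -0.42, 0.29], [-0.26, -0.13, -0.96]]
```

View pics/wrist0.png

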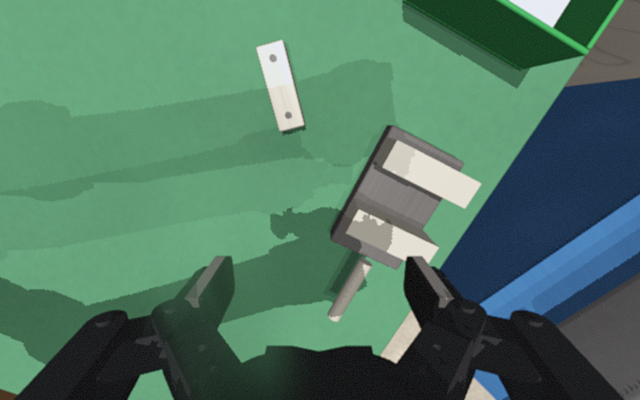

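The move was refused because every row needs all five keys. The wrist picture is from the start pose: it shows the fingertips at about (215,265) and (425,265) and nothing relevant ahead of them.

Request:
{"fn": "servo_tool", "kwargs": {
  "plan": [
    {"dx": 2.9,"dy": 4.5,"dz": 0,"twist": 0,"claw": 1},
    {"dx": 2.9,"dy": 4.5,"dz": 0,"twist": 0,"claw": 1},
    {"dx": 2.9,"dy": 4.5,"dz": 0,"twist": 0,"claw": 1},
    {"dx": 2.9,"dy": 4.5,"dz": 0,"twist": 0,"claw": 1},
    {"dx": 2.9,"dy": 4.5,"dz": 0,"twist": 0,"claw": 1},
    {"dx": 2.9,"dy": 4.5,"dz": 0,"twist": 0,"claw": 1},
    {"dx": 2.9,"dy": 4.5,"dz": 0,"twist": 0,"claw": 1},
    {"dx": 2.9,"dy": 4.5,"dz": 0,"twist": 0,"claw": 1},
    {"dx": 0,"dy": 0,"dz": 0,"twist": 0,"claw": 1},
    {"dx": 0,"dy": 0,"dz": 0,"twist": 0,"claw": 1}
  ]
}}

```text
time: 1.4
tool_pos: [0.5166, -0.2245, 0.253]
ee_rot: [-3.141, 0.001, 0.454]
force: [-0.3, -0.2, -0.6]
gripper_width: 1.0
grip_force: 0.0
```

```bash
python3 - <<'E'
from plant import env, imaging
from h import *
d=imaging.snapshot("wrist"); np.savez("wrist1.npz",**d); cv2.imwrite("pics/wrist1.png",d["img"][:,:,::-1])
s=env.sense(); print(s["tool_pos"],s["force"])
hsv=cv2.cvtColor(d["img"],cv2.COLOR_RGB2HSV); W=world(d)
near=np.hypot(W[...,0]-.582,W[...,1]+.197)<.03
print(tops(d,near&(hsv[...,1]>110)&(hsv[...,0]>10)&(hsv[...,0]<35),.042,4))
hole=near&(W[...,2]<.045); print(tops(d,hole,.04))
cs,_=cv2.findContours(hole.astype(np.uint8),0,1)
for c in cs:
    if len(c)>20: print(cv2.minEnclosingCircle(np.array([cast(d,q[0],.05)[:2] for q in c],np.float32)))
E
```

```text
[ 0.51617444 -0.22543525  0.25293628] [-0.76775753 -0.59400046  0.01376591]
[(array([322.5, 118.8]), 93, array([ 0.5816, -0.1958,  0.042 ]))]
[(array([322.5, 118. ]), 1341, array([ 0.5823, -0.1955,  0.04  ]))]
((0.5818793177604675, -0.19554512202739716), 0.021697809919714928)
```

View pics/wrist1.png

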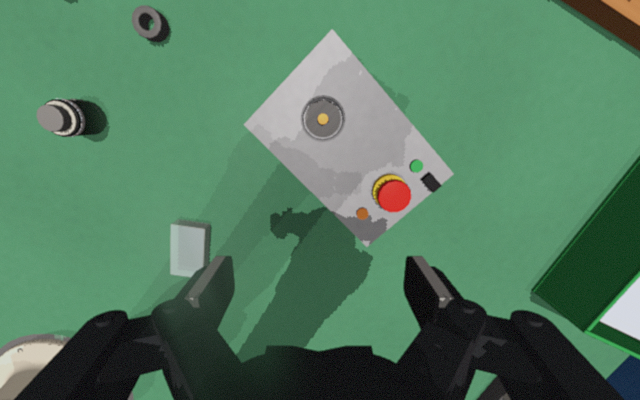

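The wrist view puts the seat at pixel (322,119), world (0.582, -0.196), which agrees with the mean of the other views. Next I'll go to the first switch with the fingers shut.

Request:
{"fn": "servo_tool", "kwargs": {
  "plan": [
    {"dx": -1.1,"dy": 5.7,"dz": 0,"twist": 0,"claw": 0},
    {"dx": -1.1,"dy": 5.7,"dz": -2,"twist": 0,"claw": 0},
    {"dx": -1.1,"dy": 5.7,"dz": -2,"twist": 0,"claw": 0},
    {"dx": -1.2,"dy": 5.7,"dz": -2,"twist": 0,"claw": 0},
    {"dx": -1.2,"dy": 5.6,"dz": -2,"twist": 0,"claw": 0},
    {"dx": 0,"dy": 0,"dz": -3,"twist": 0,"claw": 0},
    {"dx": 0,"dy": 0,"dz": -3,"twist": 0,"claw": 0},
    {"dx": 0,"dy": 0,"dz": -2,"twist": 0,"claw": 0},
    {"dx": 0,"dy": 0,"dz": 0,"twist": 0,"claw": 0},
    {"dx": 0,"dy": 0,"dz": 0,"twist": 0,"claw": 0}
  ]
}}

```text
time: 2.7
tool_pos: [0.4606, 0.0589, 0.0939]
ee_rot: [3.141, -0.001, 0.452]
force: [0.2, 0.2, -0.3]
gripper_width: -0.002
grip_force: 0.0
```

Request:
{"fn": "servo_tool", "kwargs": {
  "plan": [
    {"dx": 0,"dy": 0,"dz": -0.6,"twist": 0,"claw": 0},
    {"dx": 0,"dy": 0,"dz": -0.6,"twist": 0,"claw": 0},
    {"dx": 0,"dy": 0,"dz": -0.1,"twist": 0,"claw": 0},
    {"dx": 0,"dy": 0,"dz": -0.1,"twist": 0,"claw": 0},
    {"dx": 0,"dy": 0,"dz": 0,"twist": 0,"claw": 0},
    {"dx": 0,"dy": 0,"dz": 0,"twist": 0,"claw": 0}
  ]
}}

```text
time: 3.45
tool_pos: [0.4601, 0.0599, 0.0794]
ee_rot: [3.142, -0.0, 0.454]
force: [-1.1, -0.4, -1.0]
gripper_width: 0.001
grip_force: 0.0
```

Request:
{"fn": "servo_tool", "kwargs": {
  "plan": [
    {"dx": 0,"dy": 0,"dz": -0.1,"twist": 0,"claw": 0},
    {"dx": 0,"dy": 0,"dz": 0,"twist": 0,"claw": 0}
  ]
}}

```text
time: 3.7
tool_pos: [0.4602, 0.0599, 0.0784]
ee_rot: [3.141, -0.0, 0.454]
force: [-0.6, 0.8, 1.7]
gripper_width: 0.0
grip_force: 0.8
```

Request:
{"fn": "servo_tool", "kwargs": {
  "plan": [
    {"dx": 0,"dy": 0,"dz": -0.1,"twist": 0,"claw": 0},
    {"dx": 0,"dy": 0,"dz": 0,"twist": 0,"claw": 0}
  ]
}}

```text
time: 3.95
tool_pos: [0.4601, 0.0599, 0.0774]
ee_rot: [3.142, -0.0, 0.454]
force: [-0.6, 0.7, 1.9]
gripper_width: -0.001
grip_force: 1.3
```

Request:
{"fn": "servo_tool", "kwargs": {
  "plan": [
    {"dx": 0,"dy": 0,"dz": -0.06,"twist": 0,"claw": 0},
    {"dx": 0,"dy": 0,"dz": 0,"twist": 0,"claw": 0}
  ]
}}

```text
time: 4.2
tool_pos: [0.4601, 0.0599, 0.0767]
ee_rot: [3.142, -0.0, 0.454]
force: [0.0, 0.4, 2.8]
gripper_width: -0.001
grip_force: 1.4
```

Request:
{"fn": "servo_tool", "kwargs": {
  "plan": [
    {"dx": 0,"dy": 0,"dz": -0.06,"twist": 0,"claw": 0},
    {"dx": 0,"dy": 0,"dz": 0,"twist": 0,"claw": 0}
  ]
}}

```text
time: 4.45
tool_pos: [0.4601, 0.0599, 0.0761]
ee_rot: [3.142, -0.0, 0.454]
force: [0.3, -0.1, 3.3]
gripper_width: -0.004
grip_force: 1.3
```

Request:
{"fn": "servo_tool", "kwargs": {
  "plan": [
    {"dx": 0,"dy": 0,"dz": -0.1,"twist": 0,"claw": 0},
    {"dx": 0,"dy": 0,"dz": 0,"twist": 0,"claw": 0}
  ]
}}

```text
time: 4.7
tool_pos: [0.4601, 0.0598, 0.0751]
ee_rot: [-3.142, -0.0, 0.454]
force: [0.9, 0.3, 1.2]
gripper_width: 0.004
grip_force: 0.9
```

Request:
{"fn": "servo_tool", "kwargs": {
  "plan": [
    {"dx": 0,"dy": 0,"dz": -0.1,"twist": 0,"claw": 0},
    {"dx": 0,"dy": 0,"dz": 0,"twist": 0,"claw": 0}
  ]
}}

```text
time: 4.95
tool_pos: [0.46, 0.0598, 0.074]
ee_rot: [-3.142, -0.0, 0.454]
force: [0.8, -0.3, 1.2]
gripper_width: -0.001
grip_force: 0.7
```

This one clicks at about 3 N, so it's the soft one and it has clicked. Next is the second switch.

Request:
{"fn": "servo_tool", "kwargs": {
  "plan": [
    {"dx": 0,"dy": 0,"dz": 3.5,"twist": 0,"claw": 0},
    {"dx": 4.6,"dy": 2,"dz": 0,"twist": 0,"claw": 0},
    {"dx": 4.6,"dy": 2,"dz": 0,"twist": 0,"claw": 0},
    {"dx": 4.5,"dy": 1.9,"dz": 0,"twist": 0,"claw": 0},
    {"dx": 0,"dy": 0,"dz": -1,"twist": 0,"claw": 0},
    {"dx": 0,"dy": 0,"dz": -1,"twist": 0,"claw": 0},
    {"dx": 0,"dy": 0,"dz": -1.1,"twist": 0,"claw": 0},
    {"dx": 0,"dy": 0,"dz": -0.1,"twist": 0,"claw": 0},
    {"dx": 0,"dy": 0,"dz": 0,"twist": 0,"claw": 0}
  ]
}}

```text
time: 6.08
tool_pos: [0.5963, 0.1182, 0.0774]
ee_rot: [3.141, 0.001, 0.454]
force: [-3.0, -1.9, 4.6]
gripper_width: 0.001
grip_force: 2.5
```

Request:
{"fn": "servo_tool", "kwargs": {
  "plan": [
    {"dx": 0,"dy": 0,"dz": -0.06,"twist": 0,"claw": 0},
    {"dx": 0,"dy": 0,"dz": 0,"twist": 0,"claw": 0}
  ]
}}

```text
time: 6.32
tool_pos: [0.5966, 0.1184, 0.0772]
ee_rot: [3.141, 0.001, 0.454]
force: [-3.7, -0.8, 5.0]
gripper_width: -0.003
grip_force: 2.5
```

Request:
{"fn": "servo_tool", "kwargs": {
  "plan": [
    {"dx": 0,"dy": 0,"dz": -0.06,"twist": 0,"claw": 0},
    {"dx": 0,"dy": 0,"dz": 0,"twist": 0,"claw": 0}
  ]
}}

```text
time: 6.58
tool_pos: [0.5967, 0.1184, 0.0765]
ee_rot: [3.141, 0.0, 0.454]
force: [-3.1, 0.3, 5.1]
gripper_width: -0.002
grip_force: 2.3
```

Request:
{"fn": "servo_tool", "kwargs": {
  "plan": [
    {"dx": 0,"dy": 0,"dz": -0.06,"twist": 0,"claw": 0},
    {"dx": 0,"dy": 0,"dz": 0,"twist": 0,"claw": 0}
  ]
}}

```text
time: 6.82
tool_pos: [0.5969, 0.1186, 0.0753]
ee_rot: [3.141, 0.0, 0.454]
force: [-1.8, -0.7, 2.9]
gripper_width: -0.001
grip_force: 1.6
```

Request:
{"fn": "servo_tool", "kwargs": {
  "plan": [
    {"dx": 0,"dy": 0,"dz": -0.1,"twist": 0,"claw": 0},
    {"dx": 0,"dy": 0,"dz": 0,"twist": 0,"claw": 0}
  ]
}}

```text
time: 7.08
tool_pos: [0.5969, 0.1187, 0.0741]
ee_rot: [-3.142, 0.0, 0.454]
force: [-2.0, -1.0, 2.9]
gripper_width: -0.005
grip_force: 1.7
```

Request:
{"fn": "servo_tool", "kwargs": {
  "plan": [
    {"dx": 0,"dy": 0,"dz": 3.5,"twist": 0,"claw": 0},
    {"dx": -2.6,"dy": 4.3,"dz": 0,"twist": 0,"claw": 0},
    {"dx": -2.6,"dy": 4.3,"dz": 0,"twist": 0,"claw": 0},
    {"dx": -2.6,"dy": 4.3,"dz": 0,"twist": 0,"claw": 0},
    {"dx": 0,"dy": 0,"dz": -1,"twist": 0,"claw": 0},
    {"dx": 0,"dy": 0,"dz": -1,"twist": 0,"claw": 0},
    {"dx": 0,"dy": 0,"dz": -1,"twist": 0,"claw": 0},
    {"dx": 0,"dy": 0,"dz": -0.2,"twist": 0,"claw": 0},
    {"dx": 0,"dy": 0,"dz": 0,"twist": 0,"claw": 0}
  ]
}}

```text
time: 8.2
tool_pos: [0.52, 0.2462, 0.0774]
ee_rot: [3.14, 0.0, 0.451]
force: [-1.4, -3.0, 8.8]
gripper_width: -0.001
grip_force: 3.8
```

The third switch already reads 8.8 N at the pre-click depth, so it's the stiffest. Now I'll back off and measure it with the wrist camera in the same relative view I used for the seat.

Request:
{"fn": "servo_tool", "kwargs": {
  "plan": [
    {"dx": 0,"dy": 0,"dz": 4,"twist": 0,"claw": 0},
    {"dx": -2.2,"dy": -1,"dz": 4.5,"twist": 0,"claw": 1},
    {"dx": -2.2,"dy": -1,"dz": 4.5,"twist": 0,"claw": 1},
    {"dx": -2.1,"dy": -1,"dz": 4.5,"twist": 0,"claw": 1},
    {"dx": 0,"dy": 0,"dz": 0,"twist": 0,"claw": 1},
    {"dx": 0,"dy": 0,"dz": 0,"twist": 0,"claw": 1},
    {"dx": 0,"dy": 0,"dz": 0,"twist": 0,"claw": 1}
  ]
}}

```text
time: 9.07
tool_pos: [0.4539, 0.2171, 0.251]
ee_rot: [-3.141, 0.002, 0.453]
force: [-0.2, -0.5, 0.2]
gripper_width: 1.0
grip_force: 0.0
```

```bash
python3 - <<'E'
from plant import env, imaging
from h import *
d=imaging.snapshot("wrist"); s=env.sense(); print(s["tool_pos"],s["force"])
W=world(d)
for p in ((.519,.248),(.597,.119)):
    near=np.hypot(W[...,0]-p[0],W[...,1]-p[1])<.04
    print(tops(d,near&(abs(W[...,2]-.057)<.004),.057))
    print(tops(d,near&(abs(W[...,2]-.0445)<.004),.044))
E
```

```text
[0.45378703 0.21736654 0.25097814] [-0.80537856  0.43147253  0.8640127 ]
[(array([317.3, 116.8]), 568, array([0.5183, 0.2517, 0.057 ]))]
[(array([317.5, 116.1]), 525, array([0.5188, 0.2518, 0.044 ]))]
[(array([464.8, 103.3]), 606, array([0.5956, 0.1225, 0.057 ]))]
[(array([452.9, 103.7]), 496, array([0.5929, 0.1282, 0.044 ]))]
```

Request:
{"fn": "servo_tool", "kwargs": {
  "plan": [
    {"dx": 3.3,"dy": 1.7,"dz": -4,"twist": 0,"claw": 1},
    {"dx": 3.2,"dy": 1.7,"dz": -4,"twist": 0,"claw": 1},
    {"dx": 0,"dy": 0,"dz": -3.4,"twist": 0,"claw": 1},
    {"dx": 0,"dy": 0,"dz": -3,"twist": 0,"claw": 1},
    {"dx": 0,"dy": 0,"dz": -3,"twist": 0,"claw": 1},
    {"dx": 0,"dy": 0,"dz": -2.5,"twist": 0,"claw": 1},
    {"dx": 0,"dy": 0,"dz": -1.5,"twist": 0,"claw": 1},
    {"dx": 0,"dy": 0,"dz": 0,"twist": 0,"claw": 1},
    {"dx": 0,"dy": 0,"dz": 0,"twist": 0,"claw": 1}
  ]
}}

```text
time: 10.25
tool_pos: [0.5194, 0.2523, 0.0389]
ee_rot: [-3.141, -0.001, 0.454]
force: [-0.4, -0.1, 0.7]
gripper_width: 0.999
grip_force: 0.0
```

Request:
{"fn": "servo_tool", "kwargs": {
  "newtons": 30,
  "plan": [
    {"dx": 0,"dy": 0,"dz": 0,"twist": 0,"claw": 0.3},
    {"dx": 0,"dy": 0,"dz": 0,"twist": 0,"claw": 0.3},
    {"dx": 0,"dy": 0,"dz": 0,"twist": 0,"claw": 0.3},
    {"dx": 0,"dy": 0,"dz": 0,"twist": 0,"claw": 0.3},
    {"dx": 0,"dy": 0,"dz": 0,"twist": 0,"claw": 0.3},
    {"dx": 0,"dy": 0,"dz": 0,"twist": 0,"claw": 0.3}
  ]
}}

```text
time: 11.0
tool_pos: [0.5195, 0.2518, 0.0391]
ee_rot: [3.141, -0.001, 0.454]
force: [-1.0, -0.5, 6.2]
gripper_width: 0.456
grip_force: 30.0
```

The gripper holds 40 mm (opening 0.456), so it's on the housing. Now I'll lift and carry it to above the seat, a shift of (+6.3, −44.7) cm.

Request:
{"fn": "servo_tool", "kwargs": {
  "newtons": 40,
  "plan": [
    {"dx": 0,"dy": 0,"dz": 1,"twist": 0,"claw": 0.3},
    {"dx": 0,"dy": 0,"dz": 2,"twist": 0,"claw": 0.3},
    {"dx": 0,"dy": 0,"dz": 3,"twist": 0,"claw": 0.3},
    {"dx": 0,"dy": 0,"dz": 3,"twist": 0,"claw": 0.3},
    {"dx": 0,"dy": 0,"dz": 3,"twist": 0,"claw": 0.3},
    {"dx": 0.5,"dy": -3.5,"dz": 0,"twist": 0,"claw": 0.3},
    {"dx": 0.6,"dy": -4,"dz": 0,"twist": 0,"claw": 0.3},
    {"dx": 0.6,"dy": -4,"dz": 0,"twist": 0,"claw": 0.3},
    {"dx": 0.6,"dy": -4,"dz": 0,"twist": 0,"claw": 0.3},
    {"dx": 0.6,"dy": -4,"dz": 0,"twist": 0,"claw": 0.3}
  ]
}}

```text
time: 12.25
tool_pos: [0.5482, 0.0556, 0.1596]
ee_rot: [3.141, -0.001, 0.454]
force: [0.5, -1.1, -1.8]
gripper_width: 0.459
grip_force: 40.5
```

Request:
{"fn": "servo_tool", "kwargs": {
  "plan": [
    {"dx": 0.6,"dy": -4.2,"dz": 0,"twist": 0,"claw": 0.3},
    {"dx": 0.6,"dy": -4.2,"dz": 0,"twist": 0,"claw": 0.3},
    {"dx": 0.6,"dy": -4.2,"dz": 0,"twist": 0,"claw": 0.3},
    {"dx": 0.6,"dy": -4.2,"dz": 0,"twist": 0,"claw": 0.3},
    {"dx": 0.6,"dy": -4.2,"dz": 0,"twist": 0,"claw": 0.3},
    {"dx": 0.6,"dy": -3,"dz": 0,"twist": 0,"claw": 0.3},
    {"dx": 0.4,"dy": -1.2,"dz": 0,"twist": 0,"claw": 0.3},
    {"dx": 0,"dy": 0,"dz": 0,"twist": 0,"claw": 0.3},
    {"dx": 0,"dy": 0,"dz": 0,"twist": 0,"claw": 0.3}
  ]
}}

```text
time: 13.38
tool_pos: [0.588, -0.1927, 0.1586]
ee_rot: [-3.14, -0.001, 0.456]
force: [-0.5, -0.3, -1.1]
gripper_width: 0.451
grip_force: 40.5
```

```bash
python3 - <<'E'
from plant import env, imaging
import cv2,numpy as np
a=imaging.snapshot("scene"); b=imaging.snapshot("side")
A=a["img"][110:260,140:340]; B=b["img"][130:330,330:530]
cv2.imwrite("pics/held.png",np.hstack([cv2.resize(A,(400,300)),cv2.resize(B,(400,300))])[:,:,::-1])
s=env.sense(); print(s["tool_pos"],s["force"],s["gripper_width"])
E
```

```text
[ 0.58804277 -0.1930192   0.15850127] [ 0.593349    0.03063003 -1.86851033] 0.45440428014646983
```

View pics/held.png

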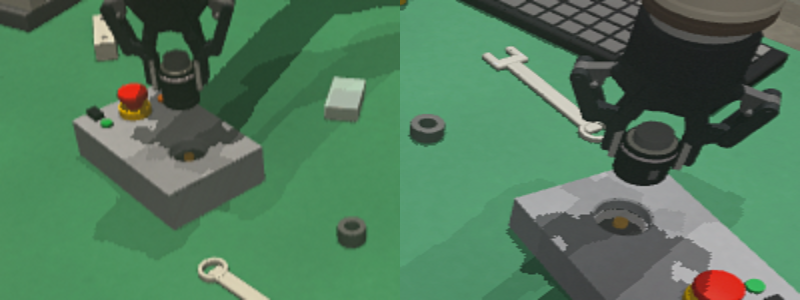

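The switch is held upright in both views (cap at crop pixels (176,62) and (655,138)), above the seat at (190,155) and (622,222). I'll correct the position, lower it to just above the rim and check the cap against the seat.

Request:
{"fn": "servo_tool", "kwargs": {
  "plan": [
    {"dx": -0.5,"dy": -0.25,"dz": -2,"twist": 0,"claw": 0.3},
    {"dx": 0,"dy": 0,"dz": -2,"twist": 0,"claw": 0.3},
    {"dx": 0,"dy": 0,"dz": -2,"twist": 0,"claw": 0.3},
    {"dx": 0,"dy": 0,"dz": 0,"twist": 0,"claw": 0.3},
    {"dx": 0,"dy": 0,"dz": 0,"twist": 0,"claw": 0.3}
  ]
}}

```text
time: 14.1
tool_pos: [0.5834, -0.1974, 0.0984]
ee_rot: [-3.141, -0.0, 0.454]
force: [-0.0, 0.9, -0.8]
gripper_width: 0.455
grip_force: 40.6
```

```bash
python3 - <<'E'
from plant import env, imaging
from h import *
s=env.sense(); p=s["tool_pos"]; print(p,s["force"])
h=p[2]+.018; r=[]
for n in ("scene","side"):
    d=imaging.snapshot(n); W=world(d)
    m=(abs(W[...,2]-h)<.004)&(np.hypot(W[...,0]-p[0],W[...,1]-p[1])<.0165)
    print(n,tops(d,m,h), np.nanmedian(W[m][:,2]))
E
```

```text
[ 0.58341757 -0.19738372  0.09840803] [-0.0477532   0.90557628 -0.81216477]
scene [(array([230.1, 160.2]), 74, array([ 0.5854, -0.1954,  0.1164]))] 0.11492958826601476
side [(array([449.7, 248.6]), 237, array([ 0.5802, -0.1996,  0.1164]))] 0.11716334131879806
```

Request:
{"fn": "servo_tool", "kwargs": {
  "plan": [
    {"dx": 0,"dy": 0.1,"dz": 0,"twist": 0,"claw": 0.3},
    {"dx": 0,"dy": 0,"dz": -0.5,"twist": 0,"claw": 0.3},
    {"dx": 0,"dy": 0,"dz": -0.4,"twist": 0,"claw": 0.3},
    {"dx": 0,"dy": 0,"dz": -0.2,"twist": 0,"claw": 0.3},
    {"dx": 0,"dy": 0,"dz": 0,"twist": 0,"claw": 0.3}
  ]
}}

```text
time: 14.82
tool_pos: [0.5828, -0.1966, 0.087]
ee_rot: [-3.141, 0.0, 0.454]
force: [0.0, -1.0, -0.7]
gripper_width: 0.456
grip_force: 40.6
```

Request:
{"fn": "servo_tool", "kwargs": {
  "plan": [
    {"dx": 0,"dy": 0,"dz": -0.2,"twist": 0,"claw": 0.3},
    {"dx": 0,"dy": 0,"dz": 0,"twist": 0,"claw": 0.3}
  ]
}}

```text
time: 15.08
tool_pos: [0.5829, -0.1967, 0.0852]
ee_rot: [-3.141, 0.0, 0.454]
force: [-0.6, -0.3, -1.7]
gripper_width: 0.454
grip_force: 40.6
```

Request:
{"fn": "servo_tool", "kwargs": {
  "plan": [
    {"dx": 0,"dy": 0,"dz": -0.3,"twist": 0,"claw": 0.3},
    {"dx": 0,"dy": 0,"dz": -0.2,"twist": 0,"claw": 0.3},
    {"dx": 0,"dy": 0,"dz": 0,"twist": 0,"claw": 0.3}
  ]
}}

```text
time: 15.45
tool_pos: [0.5828, -0.1967, 0.0801]
ee_rot: [-3.141, 0.0, 0.454]
force: [-0.3, -0.8, -1.9]
gripper_width: 0.452
grip_force: 40.6
```

Request:
{"fn": "servo_tool", "kwargs": {
  "plan": [
    {"dx": 0,"dy": 0,"dz": -0.2,"twist": 0,"claw": 0.3},
    {"dx": 0,"dy": 0,"dz": -0.15,"twist": 0,"claw": 0.3},
    {"dx": 0,"dy": 0,"dz": 0,"twist": 0,"claw": 0.3}
  ]
}}

```text
time: 15.82
tool_pos: [0.5829, -0.1967, 0.0767]
ee_rot: [-3.141, 0.0, 0.454]
force: [-0.7, -0.7, -1.3]
gripper_width: 0.456
grip_force: 40.6
```

Request:
{"fn": "servo_tool", "kwargs": {
  "plan": [
    {"dx": 0,"dy": 0,"dz": -0.1,"twist": 0,"claw": 0.3},
    {"dx": 0,"dy": 0,"dz": -0.05,"twist": 0,"claw": 0.3},
    {"dx": 0,"dy": 0,"dz": 0,"twist": 0,"claw": 0.3}
  ]
}}

```text
time: 16.2
tool_pos: [0.583, -0.1967, 0.0753]
ee_rot: [3.142, -0.0, 0.454]
force: [-0.3, -0.7, -1.5]
gripper_width: 0.452
grip_force: 40.6
```

Request:
{"fn": "servo_tool", "kwargs": {
  "plan": [
    {"dx": 0,"dy": 0,"dz": 0,"twist": 0,"claw": 0.55},
    {"dx": 0,"dy": 0,"dz": 0,"twist": 0,"claw": 0.8},
    {"dx": 0,"dy": 0,"dz": 0,"twist": 0,"claw": 1},
    {"dx": 0,"dy": 0,"dz": 0,"twist": 0,"claw": 1},
    {"dx": 0,"dy": 0,"dz": 1,"twist": 0,"claw": 1},
    {"dx": 0,"dy": 0,"dz": 2,"twist": 0,"claw": 1},
    {"dx": 0,"dy": 0,"dz": 3,"twist": 0,"claw": 1},
    {"dx": 0,"dy": 0,"dz": 0,"twist": 0,"claw": 0},
    {"dx": 0,"dy": 0,"dz": 0,"twist": 0,"claw": 0},
    {"dx": 0,"dy": 0,"dz": 0,"twist": 0,"claw": 0}
  ]
}}

```text
time: 17.45
tool_pos: [0.5823, -0.1967, 0.1348]
ee_rot: [-3.141, 0.001, 0.454]
force: [-0.2, -0.5, -0.7]
gripper_width: 0.377
grip_force: 0.0
```

```bash
python3 - <<'E'
from plant import env, imaging
from h import *
s=env.sense(); p=s["tool_pos"]; print(p,s["force"],s["gripper_width"])
im=[]
for n,c in (("scene",(235,175)),("side",(443,265))):
    d=imaging.snapshot(n); W=world(d); z=W[...,2]; near=np.hypot(W[...,0]-.582,W[...,1]+.197)<.017
    m=near&(abs(z-.093)<.006)
    print(n,tops(d,m,.093), np.nanmedian(W[m][:,2]) if m.any() else None)
    im.append(cv2.resize(d["img"][c[1]-50:c[1]+50,c[0]-60:c[0]+60],(400,333)))
cv2.imwrite("pics/placed.png",np.hstack(im)[:,:,::-1])
E
```

```text
[ 0.58233551 -0.19666598  0.1347559 ] [-0.20068467 -0.47579318 -0.70118404] 0.3766995657892818
scene [(array([231.7, 169.4]), 86, array([ 0.5862, -0.1939,  0.093 ]))] 0.09186968213232267
side [(array([445.7, 259. ]), 252, array([ 0.5782, -0.1993,  0.093 ]))] 0.09315496037219681
```

View pics/placed.png

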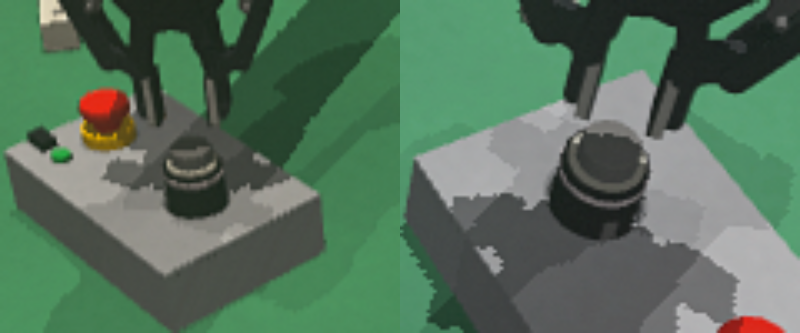

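The switch stands upright in the seat (crop centres (195,180) and (600,180)) with its cap top at 0.093 m, so it's fully home. Next I'll press the cap.

Request:
{"fn": "servo_tool", "kwargs": {
  "plan": [
    {"dx": 0,"dy": 0,"dz": 0,"twist": 0,"claw": 0},
    {"dx": 0,"dy": 0,"dz": 0,"twist": 0,"claw": 0},
    {"dx": 0,"dy": 0,"dz": -0.8,"twist": 0,"claw": 0},
    {"dx": 0,"dy": 0,"dz": -0.8,"twist": 0,"claw": 0},
    {"dx": 0,"dy": 0,"dz": -0.2,"twist": 0,"claw": 0},
    {"dx": 0,"dy": 0,"dz": -0.2,"twist": 0,"claw": 0},
    {"dx": 0,"dy": 0,"dz": -0.1,"twist": 0,"claw": 0},
    {"dx": 0,"dy": 0,"dz": 0,"twist": 0,"claw": 0}
  ]
}}

```text
time: 18.55
tool_pos: [0.5831, -0.1967, 0.1148]
ee_rot: [3.141, -0.0, 0.454]
force: [-2.3, 1.7, 3.7]
gripper_width: -0.001
grip_force: 1.8
```

Request:
{"fn": "servo_tool", "kwargs": {
  "plan": [
    {"dx": 0,"dy": 0,"dz": -0.1,"twist": 0,"claw": 0},
    {"dx": 0,"dy": 0,"dz": -0.1,"twist": 0,"claw": 0},
    {"dx": 0,"dy": 0,"dz": 0,"twist": 0,"claw": 0}
  ]
}}

```text
time: 18.92
tool_pos: [0.5832, -0.1966, 0.1131]
ee_rot: [3.141, -0.0, 0.454]
force: [-2.1, 0.1, 7.0]
gripper_width: -0.006
grip_force: 4.0
```

Request:
{"fn": "servo_tool", "kwargs": {
  "plan": [
    {"dx": 0,"dy": 0,"dz": -0.1,"twist": 0,"claw": 0},
    {"dx": 0,"dy": 0,"dz": -0.1,"twist": 0,"claw": 0},
    {"dx": 0,"dy": 0,"dz": 0,"twist": 0,"claw": 0}
  ]
}}

```text
time: 19.3
tool_pos: [0.583, -0.1967, 0.1108]
ee_rot: [3.141, -0.0, 0.454]
force: [-2.5, 1.0, 5.7]
gripper_width: 0.002
grip_force: 2.8
```

Request:
{"fn": "servo_tool", "kwargs": {
  "plan": [
    {"dx": 0,"dy": 0,"dz": -0.1,"twist": 0,"claw": 0},
    {"dx": 0,"dy": 0,"dz": 0,"twist": 0,"claw": 0}
  ]
}}

```text
time: 19.55
tool_pos: [0.583, -0.1966, 0.1097]
ee_rot: [3.141, -0.0, 0.454]
force: [-1.5, 1.1, 6.0]
gripper_width: 0.003
grip_force: 2.7
```

It's past the click: the force fell from about 9 N to 5.7 N and is rising again. Now I'll lift off and check.

Request:
{"fn": "servo_tool", "kwargs": {
  "plan": [
    {"dx": 0,"dy": 0,"dz": 0.4,"twist": 0,"claw": 0},
    {"dx": 0,"dy": 0,"dz": 0.6,"twist": 0,"claw": 0},
    {"dx": 0,"dy": 0,"dz": 3,"twist": 0,"claw": 0},
    {"dx": 0,"dy": 0,"dz": 5,"twist": 0,"claw": 0},
    {"dx": -3,"dy": -1.5,"dz": 3,"twist": 0,"claw": 0},
    {"dx": -3.5,"dy": -1.5,"dz": 2,"twist": 0,"claw": 0},
    {"dx": 0,"dy": 0,"dz": 0,"twist": 0,"claw": 0},
    {"dx": 0,"dy": 0,"dz": 0,"twist": 0,"claw": 0}
  ]
}}

```text
time: 20.55
tool_pos: [0.5183, -0.2266, 0.2493]
ee_rot: [3.141, -0.001, 0.454]
force: [0.1, 1.2, -0.9]
gripper_width: -0.001
grip_force: 0.0
```

```bash
python3 - <<'E'
from plant import env, imaging
from h import *
print(env.sense()["tool_pos"])
for n in ("scene","side","wrist"):
    d=imaging.snapshot(n); W=world(d); z=W[...,2]
    for x,y,h in ((.582,-.197,.093),(.459,.059,.057),(.597,.119,.057),(.59,.015,.02)):
        m=(np.hypot(W[...,0]-x,W[...,1]-y)<.03)&(abs(z-h)<.005)
        if m.any(): print(n,h,tops(d,m,h),np.nanmedian(z[m]).round(4))
    cv2.imwrite(f"pics/end_{n}.png",d["img"][:,:,::-1])
E
```

```text
[ 0.51827303 -0.22659891  0.24926528]
scene 0.093 [(array([231.8, 169.2]), 81, array([ 0.5855, -0.1942,  0.093 ]))] 0.0919
scene 0.057 [(array([357.4, 182.9]), 80, array([0.4624, 0.061 , 0.057 ]))] 0.0557
scene 0.057 [(array([359.8, 226.2]), 108, array([0.6009, 0.1209, 0.057 ]))] 0.0556
scene 0.02 [(array([315.6, 222.7]), 99, array([0.5917, 0.0172, 0.02  ]))] 0.0187
side 0.093 [(array([445.8, 258.9]), 249, array([ 0.5784, -0.1993,  0.093 ]))] 0.0934
side 0.057 [(array([271. , 224.6]), 195, array([0.4554, 0.0567, 0.057 ]))] 0.0572
side 0.057 [(array([306.8, 167.2]), 142, array([0.5938, 0.1165, 0.057 ]))] 0.0573
side 0.02 [(array([343.4, 212.9]), 178, array([0.5855, 0.0129, 0.02  ]))] 0.0198
wrist 0.093 [(array([321.1, 121.4]), 720, array([ 0.5814, -0.1958,  0.093 ]))] 0.0921
wrist 0.057 [(array([ 46.5, 118.9]), 650, array([0.459 , 0.0586, 0.057 ]))] 0.0563
wrist 0.02 [(array([143.2,  21.8]), 664, array([0.5886, 0.0157, 0.02  ]))] 0.0192
```

View pics/end_side.png

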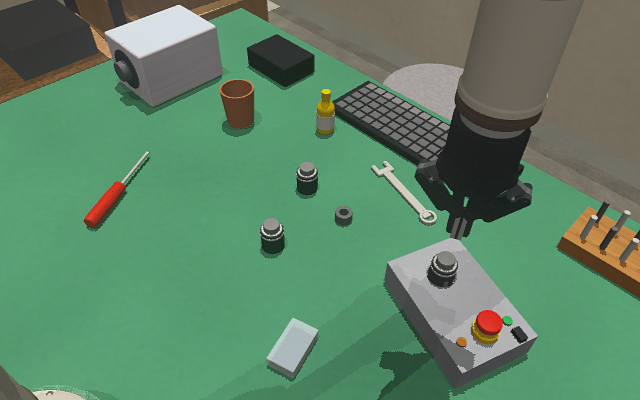

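The switch is home in the seat at (445,266) with its cap up. The other two, at (307,178) and (271,235), and the nut at (344,215) haven't moved, and the gripper touches nothing.

```bash
python3 -c "
from plant import env
print(env.finish_job())"
```

```text
the job is handed in; nothing more can be done
None
```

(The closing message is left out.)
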